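# Set the flip tags of the packing bays

## Robot

A 7-joint arm with a two-finger parallel gripper is mounted at the origin on the work surface. World frame = base frame: x ahead of the robot, y to its left, z up, the work surface at z = 0. Lengths are in m, angles in rad, forces in N, time in s.
With the tool pointing down it reaches from about 0.35 to 0.9 m from the base axis. Payload 8.1 kg.
Tool frame: the origin (TCP) lies between the finger pads; the fingertips stand 19 mm ahead of it and the grasp point (between the pads) is the TCP; y points along the fingers, x is the direction in which the jaws open and shut, and the axes are right-handed (so a half turn about y gives the same grasp; the last joint's range is limited). The gripper opens to 92 mm and grips with 3 to 60 N. Pads are 19 mm wide; open, the fingers measure 130 mm over their backs; the gripper's body (75 mm by 190 mm) begins 47 mm behind the grasp point.
Start: joints at [1.01, 0.434, 0.025, 1.573, -0.012, 1.134, -0.075], TCP at [0.276, -0.561, 0.246] pointing down, gripper open.
Joint ranges: [-2.62, 2.62], [-0.44, 2.09], [-1.27, 1.32], [0.08, 2.57], [-1.32, 4.46], [0.12, 2], [-2.74, 2.74]. Speed limits (rad/s): [2.22, 2.22, 3.01, 3.01, 3.14, 3.14, 3.14].

## Interface

Orientations are given as a rotation vector (axis times angle).
In Python, from cell import arm gives the robot as it stands.
- The arm moves only by the tool move_arm, never from a script. Its argument "series" is a list of rows, each an object of numbers: "x", "y", "z": the shift along the tool's x, y, z in cm; "rx", "ry", "rz": the turn, a rotation vector about the tool's x, y, z in rad. In form: [{"x": .., "y": .., "z": .., "rx": .., "ry": .., "rz": ..}, ...]. A call has 1 to 12 rows; each row shifts and turns the pose as measured when the row begins, along the tool's axes as they then stand; what a row does not reach is not made up. A row lasts 1/8 s, in which the tool goes at most 62.5 mm and 10.7 degrees, less where a joint would pass 70% of its speed; a pose out of reach is approached as far as the arm can. A call is refused whole if a number of a shift passes 6.25 or a number of a turn 0.188, either way. A call with a gripper value outside its range is refused whole. "jaw" is the finger opening in cm, from 0 to 9.18, set as the call begins (left out, the last holds). The fingers move at their own pace and stop on an object; "newtons" is the grip in N (left out, the last holds). Time passes only in rows, so rows that do not move let the fingers close. It gives the time, the measured TCP pose, the force and the opening at its end, in the units of the state.
- arm.observe(): the state, without advancing time (a new reading comes with each control period).
- arm.get_image(name): name is "scene" or "top" or "wrist"; returns the picture (420x560x3 uint8, blue, green, red); there is no depth.
- arm.camera_params(name): a dict with "K" (3x3 intrinsics, pixels), "R" (3x3) and "t" (3): a world point X has camera coordinates R X + t; the wrist camera has in their place "tool_from_camera" (4x4, takes a point from camera to tool coordinates, whose origin is the TCP and whose axes are the tool frame's). Camera axes: x right, y down, z forward; pixel columns grow to the right and rows downward; lengths in m; the calibration is good to about 2 mm. A picture is of the moment at which its call begins: read the wrist's pose just before it. camera_params takes no time and is no camera call.
- arm.sign_off(): hands the job in, once; it reports no verdict.
The state is a dict: "clock": time; "joints": joint angles; "dq": joint speeds; "joint_efforts": joint torques, N m; "position": TCP position; "ee_rot": TCP orientation; "force": force on the tool from outside, world axes, zero at the start; "ft_torque": the same for the moment, N m; "width": opening from 0.0 (shut) to 1.0 (fully open).
Only numpy, scipy, OpenCV 4.12 (cv2) and the standard library are available. Lean on these libraries where they do the work, as an engineer would, in place of code of your own. Each camera call takes 0.05 s, during which the arm holds its last target.

## Task

Push the hinged tags over with the fingertips so that exactly the bays whose crate is full of bottles show a green face upwards and the bay whose crate is not full shows red. Flip only the tags that read wrong, gently, and let each lie fully over against its stop; leave those that already read right unflipped. Nothing is to be picked up or shifted: the tag stands, the crates and the loose things around them stay where they are.

Things in the scene. Friction and masses are not known exactly. Their poses are not given: they have to be found in the camera images.
- board: Plywood bay board lying flat on the table, 320 mm deep (its x) by 640 mm (its y), 12 mm thick, its top 12 mm above the table; origin at the centre of its underside. Two thin blue lines make three bays 200 mm wide in y, each with a crate at the back (+x) and a flip-tag stand at the front, about 185 mm before the crate. Place and yaw vary.
- crate_full_1: Yellow plastic bottle crate, 124 x 180 x 60 mm, fast to the board, 2 x 3 cells with amber yellow-capped bottles whose tops stand 116 mm above the board: all six cells hold a bottle. Origin at the centre of its underside. Which bay it is in varies.
- crate_full_2: Yellow plastic bottle crate, 124 x 180 x 60 mm, fast to the board, 2 x 3 cells with amber yellow-capped bottles whose tops stand 116 mm above the board: all six cells hold a bottle. Origin at the centre of its underside. Which bay it is in varies.
- crate_part: Yellow plastic bottle crate, 124 x 180 x 60 mm, fast to the board, 2 x 3 cells with amber yellow-capped bottles whose tops stand 116 mm above the board: only three of its six cells hold a bottle, three are empty: not full. Origin at the centre of its underside. Which bay it is in varies.
- stand_a: Heavy (0.9 kg) dark steel stand of a flip tag, loose on the board: base 90 (x) x 100 (y) x 8 mm; origin at its underside's centre; its x is within 0.1 rad of the board's. Cheeks 33 mm high at its x ends carry the hinge. A thin stop bar along x lies 12 mm to each side of the hinge, its top 30 mm above the origin. It belongs to the crate in the same bay; which stand is in which bay varies.
- tag_a (a joint): Angle of the leaf on stand_a, rad. 0: leans to the stand's +y, 35 degrees off upright, red face up. 1.222: leans as far to its -y, green face up. 0.611: upright, top 80 mm above the stand's origin. Swings freely, lightly damped, and falls by its weight to the stop on whichever side of upright it is; under 1 N sideways on the free edge moves it. Starts green.
- tag_a_hinge (a point): Middle of the hinge of the leaf on stand_a, right above the stand's origin by 18 mm; the hinge runs along the stand's x.
- tag_a_edge (a point): Middle of the black bead (8 mm thick) along the free edge of the leaf on stand_a, 58 mm from the hinge; at rest 33 mm to one side of the hinge and 66 mm above the stand's origin. The leaf is 70 mm wide along the hinge, 4 mm thick, about 45 g, one face red and one green.
- stand_b: Heavy (0.9 kg) dark steel stand of a flip tag, loose on the board: base 90 (x) x 100 (y) x 8 mm; origin at its underside's centre; its x is within 0.1 rad of the board's. Cheeks 33 mm high at its x ends carry the hinge. A thin stop bar along x lies 12 mm to each side of the hinge, its top 30 mm above the origin. It belongs to the crate in the same bay; which stand is in which bay varies.
- tag_b (a joint): Angle of the leaf on stand_b, rad. 0: leans to the stand's +y, 35 degrees off upright, red face up. 1.222: leans as far to its -y, green face up. 0.611: upright, top 80 mm above the stand's origin. Swings freely, lightly damped, and falls by its weight to the stop on whichever side of upright it is; under 1 N sideways on the free edge moves it. Starts red.
- tag_b_hinge (a point): Middle of the hinge of the leaf on stand_b, right above the stand's origin by 18 mm; the hinge runs along the stand's x.
- tag_b_edge (a point): Middle of the black bead (8 mm thick) along the free edge of the leaf on stand_b, 58 mm from the hinge; at rest 33 mm to one side of the hinge and 66 mm above the stand's origin. The leaf is 70 mm wide along the hinge, 4 mm thick, about 45 g, one face red and one green.
- stand_c: Heavy (0.9 kg) dark steel stand of a flip tag, loose on the board: base 90 (x) x 100 (y) x 8 mm; origin at its underside's centre; its x is within 0.1 rad of the board's, turned half round. Cheeks 33 mm high at its x ends carry the hinge. A thin stop bar along x lies 12 mm to each side of the hinge, its top 30 mm above the origin. It belongs to the crate in the same bay; which stand is in which bay varies.
- tag_c (a joint): Angle of the leaf on stand_c, rad. 0: leans to the stand's +y, 35 degrees off upright, red face up. 1.222: leans as far to its -y, green face up. 0.611: upright, top 80 mm above the stand's origin. Swings freely, lightly damped, and falls by its weight to the stop on whichever side of upright it is; under 1 N sideways on the free edge moves it. Starts red.
- tag_c_hinge (a point): Middle of the hinge of the leaf on stand_c, right above the stand's origin by 18 mm; the hinge runs along the stand's x.
- tag_c_edge (a point): Middle of the black bead (8 mm thick) along the free edge of the leaf on stand_c, 58 mm from the hinge; at rest 33 mm to one side of the hinge and 66 mm above the stand's origin. The leaf is 70 mm wide along the hinge, 4 mm thick, about 45 g, one face red and one green.
- glue_jar: Small jar, 38 mm across, 46 mm high, loose on the board between two bays, in front of the gap between the crates. Bystander: leave alone. Origin at the underside.
- spool: Blue spool, 36 mm across, 32 mm high, loose on the board between the other two bays, in front of the gap between the crates. Bystander: leave alone. Origin at the underside.
- bottle_left: Loose amber bottle with a yellow cap, 47 mm across, 110 mm high, on the table left of the board. Bystander: leave alone. Origin at the underside.
- bottle_right: Loose amber bottle with a yellow cap, 47 mm across, 110 mm high, on the table towards the robot's right. Bystander: leave alone. Origin at the underside.
- tape_roll: Tape roll lying flat, 84 mm across, 45 mm high, on the table before the board. Bystander: leave alone. Origin at the underside.
- brush: Brush lying on the table before the board. Bystander: leave alone. Origin at the underside.
- label_stack: Bundle of paper labels, 75 x 105 x 30 mm, on the table right of the board. Bystander: leave alone. Origin at the underside.

How it is judged:
At the end, for the whole second after the job is handed in: The tags in the bays of the two full crates lie green side up and the tag in the bay of the part-full crate lies red side up, each within 0.1 rad of its stop and at rest; stands and loose things are within 25 mm of where they began (((horizontal distance between stand_a and crate_part below 0.235 m and value of joint tag_a below 0.1 rad) or (horizontal distance between stand_a and crate_part above 0.235 m and value of joint tag_a above 1.12 rad)) and ((horizontal distance between stand_b and crate_part below 0.235 m and value of joint tag_b below 0.1 rad) or (horizontal distance between stand_b and crate_part above 0.235 m and value of joint tag_b above 1.12 rad)) and ((horizontal distance between stand_c and crate_part below 0.235 m and value of joint tag_c below 0.1 rad) or (horizontal distance between stand_c and crate_part above 0.235 m and value of joint tag_c above 1.12 rad)) and velocity of joint tag_a between -0.2 and 0.2 rad/s and velocity of joint tag_b between -0.2 and 0.2 rad/s and velocity of joint tag_c between -0.2 and 0.2 rad/s and not (distance of stand_a from where it was at the start of the episode above 0.025 m) and not (distance of stand_b from where it was at the start of the episode above 0.025 m) and not (distance of stand_c from where it was at the start of the episode above 0.025 m) and not (distance of glue_jar from where it was at the start of the episode above 0.025 m) and not (distance of spool from where it was at the start of the episode above 0.025 m) and not (distance of bottle_left from where it was at the start of the episode above 0.025 m) and not (distance of bottle_right from where it was at the start of the episode above 0.025 m) and not (distance of tape_roll from where it was at the start of the episode above 0.025 m) and not (distance of brush from where it was at the start of the episode above 0.025 m) and not (distance of label_stack from where it was at the start of the episode above 0.025 m)); the robot touches nothing.
It fails at once if a tag that already read right was flipped past upright ((horizontal distance between stand_a and crate_part above 0.235 m and value of joint tag_a below 0.58 rad) or (horizontal distance between stand_b and crate_part below 0.235 m and value of joint tag_b above 0.64 rad) or (horizontal distance between stand_c and crate_part below 0.235 m and value of joint tag_c above 0.64 rad)).
It fails at once if a tag stand was lifted more than 12 mm, tipped more than 0.2 rad, or shifted more than 25 mm (distance of any of stand_a, stand_b, stand_c from where it was at the start of the episode above 0.025 m or height (world z) of any of stand_a, stand_b, stand_c above 0.024 m or angle between any of stand_a, stand_b, stand_c's own z axis and vertical above 0.2 rad).
It fails at once if a loose bystander was moved, lifted or knocked more than 25 mm (distance of any of glue_jar, spool, bottle_left, bottle_right, tape_roll, brush, label_stack from where it was at the start of the episode above 0.025 m).
It fails at once if a crate was struck (over 20 N) (contact force between the arm and crate_full_1 above 20 N or contact force between the arm and crate_full_2 above 20 N or contact force between the arm and crate_part above 20 N).
It fails at once if a tag or its stand was handled roughly (over 25 N) (contact force between the fingers and stand_a above 25 N or contact force between the fingers and stand_b above 25 N or contact force between the fingers and stand_c above 25 N).
It also fails if it takes over 58 s, if anything falls off the work surface, if the arm or the gripper's body presses on something with over 40 N, if the wrist force passes 120 N, or if a joint passes its speed limit or range.

## Working session

There is one attempt and no reset: what is moved stays moved. The work goes in short steps, Python scripts to look and compute and a tool call to move; the robot and the scene stay as the last step left them, time stands still between calls to the robot, and variables do not carry over. Pictures are saved under pics/ and viewed, and the job is handed in when it is done.

Besides the shell and the picture viewer there is one more tool, called after ">>>" in YAML: its name, and indented under it one key for each argument. move_arm: Moves the arm, as the interface text tells. Its arguments: {"type":"object","properties":{"series":{"type":"array","items":{"type":"object","properties":{"x":{"type":"number"},"y":{"type":"number"},"z":{"type":"number"},"rx":{"type":"number"},"ry":{"type":"number"},"rz":{"type":"number"}}}},"jaw":{"type":"number"},"newtons":{"type":"number"}},"required":["series"]}

```bash
mkdir -p pics; ls
python3 - <<'E'
from cell import arm
import cv2,numpy as np
s=arm.observe();print({k:np.round(v,3).tolist() for k,v in s.items()})
for n in("top","scene"):
    cv2.imwrite(f"pics/{n}0.png",arm.get_image(n)); p=arm.camera_params(n);print(n,{k:np.round(v,4).tolist() for k,v in p.items()})
E
```

```text
pics
{'clock': 0.0, 'joints': [1.01, 0.435, 0.025, 1.574, -0.012, 1.134, -0.075], 'dq': [-0.0, 0.001, -0.001, 0.001, -0.0, -0.0, 0.001], 'joint_efforts': [-0.001, -66.784, 0.985, -31.446, -0.061, 0.043, 0.0], 'position': [0.276, -0.56, 0.245], 'ee_rot': [-1.391, 0.867, -0.865], 'force': [0.397, -0.589, -0.033], 'ft_torque': [0.031, 0.015, 0.022], 'width': 1.0}
top {'K': [[422.4805, 0.0, 280.608], [0.0, 422.4805, 210.1857], [0.0, 0.0, 1.0]], 'R': [[-0.0114, -0.9999, -0.0048], [-0.9988, 0.0117, -0.0482], [0.0482, 0.0042, -0.9988]], 't': [-0.0093, 0.5547, 1.2074]}
scene {'K': [[444.5971, 0.0, 280.334], [0.0, 444.5971, 213.378], [0.0, 0.0, 1.0]], 'R': [[-0.0269, 0.9995, -0.0137], [0.5419, 0.0031, -0.8404], [-0.84, -0.03, -0.5417]], 't': [0.0049, -0.2371, 1.9947]}
```

View pics/top0.png

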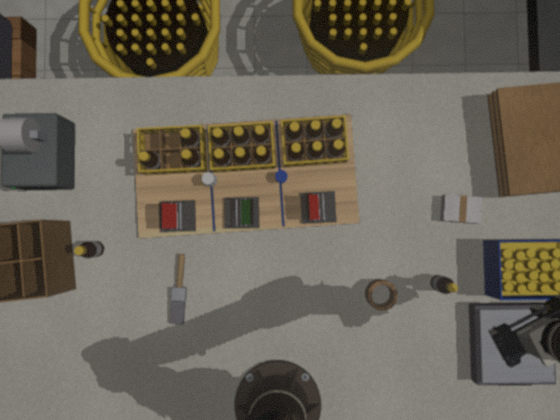

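View pics/scene0.png

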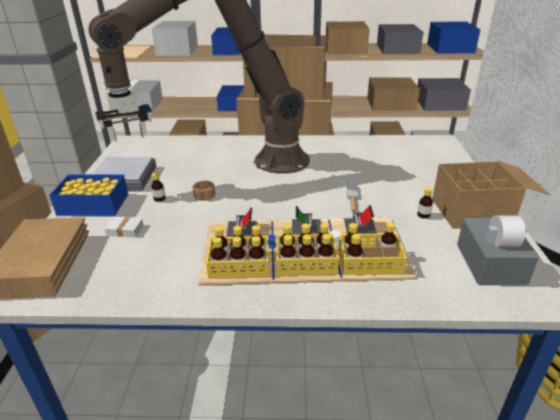

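Run:
```python
from cell import arm
import numpy as np
from scipy.spatial.transform import Rotation as R
print(R.from_rotvec(arm.observe()['ee_rot']).as_matrix().round(3)); print(arm.camera_params("wrist"))
```

```text
[[ 0.442 -0.001  0.897]
 [-0.897  0.001  0.442]
 [-0.001 -1.    -0.   ]]
{'K': array([[355.0632152 ,   0.        , 284.76034195],
       [  0.        , 355.0632152 , 211.1496764 ],
       [  0.        ,   0.        ,   1.        ]]), 'tool_from_camera': array([[ 9.99999710e-01, -6.13705508e-04,  4.50651214e-04,
         1.19918047e-03],
       [-5.89726618e-04, -2.49917545e-01,  9.68266943e-01,
        -1.39406200e-01],
       [-4.81605111e-04, -9.68266928e-01, -2.49917834e-01,
         6.68585809e-02],
       [ 0.00000000e+00,  0.00000000e+00,  0.00000000e+00,
         1.00000000e+00]])}
```

Run:
```python
import cv2
im=cv2.imread("pics/top0.png")[110:245,125:365]
cv2.imwrite("pics/c1.png",cv2.resize(im,None,fx=3.3,fy=3.3,interpolation=cv2.INTER_CUBIC))
im=cv2.imread("pics/top0.png")[180:235,290:350]
cv2.imwrite("pics/c2.png",cv2.resize(im,None,fx=10,fy=10,interpolation=cv2.INTER_CUBIC))
im=cv2.imread("pics/scene0.png")[195:285,195:415]
cv2.imwrite("pics/c3.png",cv2.resize(im,None,fx=3.5,fy=3.5,interpolation=cv2.INTER_CUBIC))
```

```text
(no output)
```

View pics/c1.png

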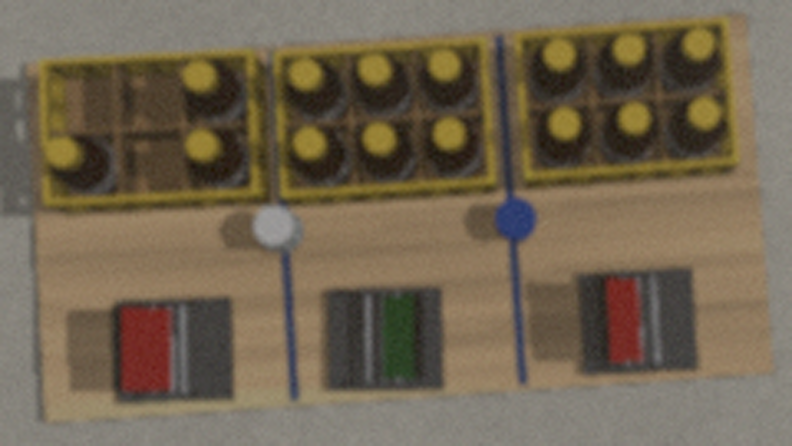

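View pics/c2.png

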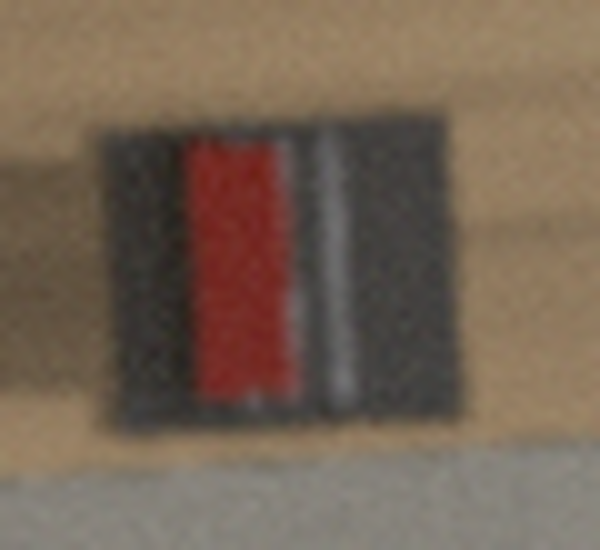

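View pics/c3.png

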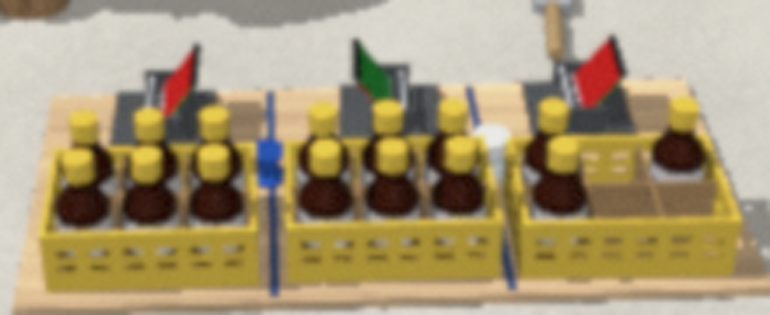

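```bash
cat > h.py <<'E'
import numpy as np
from cell import arm
def ray(n,uv,z):
    p=arm.camera_params(n);K,R,t=map(np.array,(p['K'],p['R'],p['t']))
    C=-R.T@t; d=R.T@np.linalg.inv(K)@np.array([uv[0],uv[1],1.]); return C+d*(z-C[2])/d[2]
def proj(n,X):
    p=arm.camera_params(n);c=np.array(p['R'])@np.array(X)+p['t'];c=np.array(p['K'])@c;return c[:2]/c[2]
E
python3 - <<'E'
from h import *
import cv2
im=cv2.imread("pics/top0.png").astype(int);b,g,r=im[...,0],im[...,1],im[...,2]
sub=np.zeros(im.shape[:2],bool);sub[185:240,150:345]=1
m=(sub&(abs(r-b)<18)&(r<95)).astype(np.uint8)
m2=(sub&((r>80)&(r>2*g)|(g>1.3*r)&(g>1.3*b))).astype(np.uint8)
both=cv2.morphologyEx((m|m2),cv2.MORPH_OPEN,np.ones((5,5)))
for nm,mm in(("stand",both),("colour",m2)):
    cs,_=cv2.findContours(mm,cv2.RETR_EXTERNAL,cv2.CHAIN_APPROX_NONE)
    for c in cs:
        if cv2.contourArea(c)<80: continue
        rc=cv2.minAreaRect(c);bx=cv2.boxPoints(rc)
        z=.022 if nm=="stand" else .055
        P=np.array([ray("top",q,z)[:2] for q in bx]);print(nm,np.round(rc[0],1),P.round(3).tolist(),P.mean(0).round(3))
print("right stand by hand:",[ray("top",q,.020)[:2].round(3).tolist() for q in((300.5,193),(334.5,191),(336,221.5),(301.5,223))])
for n,p in(("jar",(207.5,178.5)),("spool",(281,176))): print(n,ray("top",p,.05)[:2])
print("board corners",[ray("top",q,.012)[:2].round(3).tolist() for q in((352,115),(359,221.5),(137,237),(133,129))])
E
```

```text
stand [168.5 215. ] [[0.579, 0.325], [0.578, 0.288], [0.509, 0.288], [0.51, 0.325]] [0.544 0.306]
stand [187.5 215.5] [[0.584, 0.27], [0.584, 0.233], [0.5, 0.233], [0.501, 0.27]] [0.542 0.252]
stand [247.5 212.5] [[0.591, 0.109], [0.59, 0.049], [0.507, 0.05], [0.507, 0.11]] [0.549 0.079]
stand [230.  212.5] [[0.591, 0.144], [0.591, 0.115], [0.507, 0.115], [0.508, 0.144]] [0.549 0.13 ]
stand [313.  206.5] [[0.597, -0.098], [0.597, -0.121], [0.531, -0.12], [0.531, -0.097]] [ 0.564 -0.109]
stand [304.4 208. ] [[0.6, -0.073], [0.601, -0.092], [0.519, -0.095], [0.519, -0.076]] [ 0.56  -0.084]
stand [329.5 206.5] [[0.605, -0.14], [0.606, -0.17], [0.522, -0.172], [0.52, -0.143]] [ 0.563 -0.156]
colour [168.5 215.5] [[0.577, 0.316], [0.576, 0.279], [0.506, 0.279], [0.507, 0.315]] [0.541 0.297]
colour [245.  211.5] [[0.582, 0.094], [0.582, 0.072], [0.518, 0.073], [0.518, 0.095]] [0.55  0.084]
colour [313.5 206.5] [[0.527, -0.095], [0.597, -0.096], [0.597, -0.121], [0.527, -0.12]] [ 0.562 -0.108]
right stand by hand: [[0.603, -0.074], [0.608, -0.171], [0.52, -0.174], [0.517, -0.075]]
jar [0.64453489 0.18890738]
spool [ 0.64911228 -0.0180726 ]
board corners [[0.831, -0.227], [0.519, -0.242], [0.482, 0.4], [0.797, 0.413]]
```

>>> move_arm:
  series:
    - {"ry": 0.153}
    - {"ry": 0.153}
    - {"ry": 0.153}
    - {"x": -5,"z": 2.8}
    - {"x": -5,"z": 2.8}
    - {"x": -5,"z": 2.8}
    - {"x": -5,"z": 2.8}
    - {"x": -5,"z": 2.8}
    - {"x": -5,"z": 2.8}
    - {"x": -5,"z": 2.8}
    - {"x": -5,"z": 2.8}
    - {"x": -5,"z": 2.8}
  jaw: 0

```text
invalid input
```

>>> move_arm:
  series:
    - {"x": 0,"y": 0,"z": 0,"rx": 0,"ry": 0.15,"rz": 0}
    - {"x": 0,"y": 0,"z": 0,"rx": 0,"ry": 0.15,"rz": 0}
    - {"x": 0,"y": 0,"z": 0,"rx": 0,"ry": 0.15,"rz": 0}
  jaw: 0.0
  newtons: 10

```text
clock: 0.48
position: [0.2753, -0.5596, 0.2435]
ee_rot: [-1.205, 1.216, -1.209]
force: [-0.3, 0.7, -0.2]
width: 0.722
```

>>> move_arm:
  series:
    - {"x": -5,"y": 0,"z": 2.8,"rx": 0,"ry": 0,"rz": 0}
    - {"x": -5,"y": 0,"z": 2.8,"rx": 0,"ry": 0,"rz": 0}
    - {"x": -5,"y": 0,"z": 2.8,"rx": 0,"ry": 0,"rz": 0}
    - {"x": -5,"y": 0,"z": 2.8,"rx": 0,"ry": 0,"rz": 0}
    - {"x": -5,"y": 0,"z": 2.8,"rx": 0,"ry": 0,"rz": 0}
    - {"x": -5,"y": 0,"z": 2.8,"rx": 0,"ry": 0,"rz": 0}
    - {"x": -5,"y": 0,"z": 2.8,"rx": 0,"ry": 0,"rz": 0}
    - {"x": -5,"y": 0,"z": 2.8,"rx": 0,"ry": 0,"rz": 0}
    - {"x": -5,"y": 0,"z": 2.8,"rx": 0,"ry": 0,"rz": 0}

```text
clock: 1.6
position: [0.5352, -0.1026, 0.2412]
ee_rot: [-1.203, 1.229, -1.217]
force: [1.4, -0.8, 0.6]
width: 0.005
```

Run:
```python
from h import *
import cv2
from scipy.spatial.transform import Rotation as R
s=arm.observe();im=arm.get_image("wrist");cv2.imwrite("pics/w1.png",im)
M=R.from_rotvec(s['ee_rot']).as_matrix();print(M.round(3),s['position'])
```

```text
[[-0.018 -0.007  1.   ]
 [-1.     0.004 -0.018]
 [-0.003 -1.    -0.007]] [ 0.53524606 -0.10258664  0.24120303]
```

View pics/w1.png

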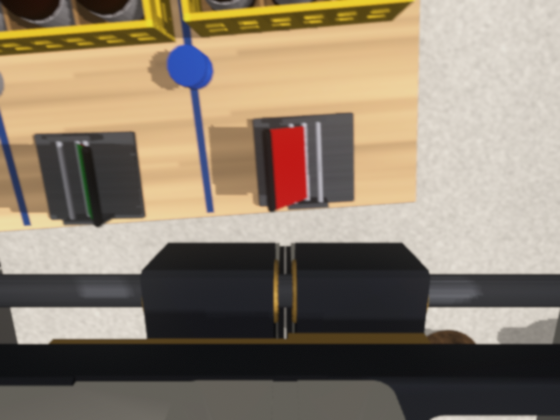

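```bash
cat >> h.py <<'E'
from scipy.spatial.transform import Rotation as Rot
def wray(s,uv,z):
    p=arm.camera_params("wrist");T=np.array(p['tool_from_camera']);M=Rot.from_rotvec(s['ee_rot']).as_matrix()
    d=M@T[:3,:3]@np.linalg.inv(p['K'])@np.array([uv[0],uv[1],1.]);C=M@T[:3,3]+s['position'];return C+d*(z-C[2])/d[2]
def wproj(tp):
    p=arm.camera_params("wrist");T=np.array(p['tool_from_camera']);c=T[:3,:3].T@(np.array(tp)-T[:3,3]);c=p['K']@c;return c[:2]/c[2]
E
python3 - <<'E'
from h import *
s=arm.observe()
for p in((265,123),(271,209)): print("bead",wray(s,p,.078).round(4))
for p in((253,120),(353,113),(354,202),(264,210)): print("base",wray(s,p,.020).round(4))
for y in(-.03,0,.019):
  print(y,[wproj((x,y,z)).round(0).tolist() for x in(-.019,.019) for z in (-.0095,.0095)])
E
```

```text
bead [ 0.6031 -0.0773  0.078 ]
bead [ 0.5296 -0.0809  0.078 ]
base [ 0.6053 -0.0619  0.02  ]
base [ 0.611  -0.1599  0.02  ]
base [ 0.5217 -0.1645  0.02  ]
base [ 0.5138 -0.0706  0.02  ]
-0.03 [[228.0, 345.0], [225.0, 296.0], [335.0, 345.0], [337.0, 296.0]]
0 [[238.0, 303.0], [237.0, 262.0], [326.0, 302.0], [327.0, 262.0]]
0.019 [[243.0, 283.0], [242.0, 246.0], [321.0, 283.0], [322.0, 246.0]]
```

Run:
```python
from h import *
import cv2
im=arm.get_image("scene");s=arm.observe();w=arm.get_image("wrist")
print(s['position'],s['dq'].round(3) if hasattr(s['dq'],'round') else s['dq'])
cv2.imwrite("pics/w2.png",w)
tip=np.array(s['position'])-[0,0,.019];u=proj("scene",tip);print(u)
x,y=map(int,u);c=im[max(0,y-60):y+60,x-70:x+70];cv2.imwrite("pics/s2.png",cv2.resize(c,None,fx=5,fy=5,interpolation=cv2.INTER_CUBIC))
M=abs(w.astype(int)-cv2.imread("pics/w1.png")).mean();print(M)
```

```text
[ 0.53732019 -0.09647606  0.24103182] [ 0.064 -0.02   0.084  0.037  0.026  0.011  0.082]
[246.33008986 171.95042087]
11.100376984126983
```

View pics/s2.png

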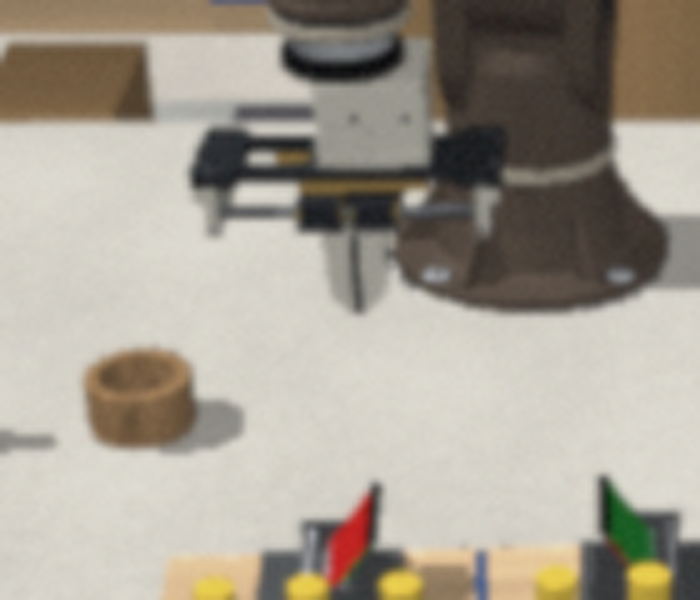

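View pics/w2.png

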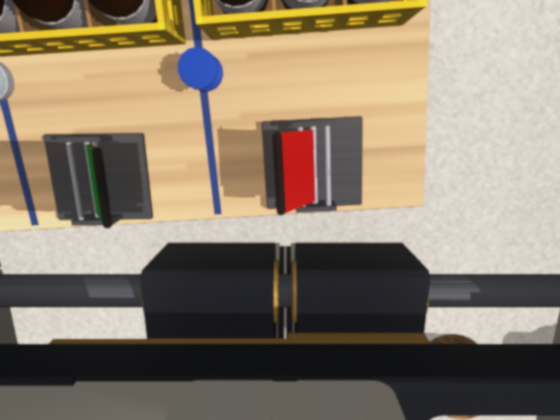

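Run:
```python
from h import *
import cv2
s=arm.observe();w=arm.get_image("wrist");cv2.imwrite("pics/w3.png",w)
s2=arm.observe();print(s['position'],s2['position'])
w=w.astype(int);b,g,r=w[...,0],w[...,1],w[...,2]
m=((r>110)&(g<50)&(b<50)).astype(np.uint8)
c=max(cv2.findContours(m,0,2)[0],key=cv2.contourArea);bx=cv2.boxPoints(cv2.minAreaRect(c));print(bx.round(0).tolist())
sub=np.zeros(m.shape,bool);sub[105:225,255:375]=1
d=(sub&(abs(r-b)<25)&(r<110)).astype(np.uint8)|m
d=cv2.morphologyEx(d,cv2.MORPH_CLOSE,np.ones((9,9)));c=max(cv2.findContours(d,0,2)[0],key=cv2.contourArea)
bb=cv2.boxPoints(cv2.minAreaRect(c));print(bb.round(0).tolist())
P=np.array([wray(s,p,.020) for p in bb]);print(P.round(4),P.mean(0))
q=bx[np.argsort(bx[:,0])[:2]];print("bead ~",[wray(s,p,.078).round(4) for p in q])
```

```text
[ 0.53581774 -0.10031974  0.24087157] [ 0.53483396 -0.10297452  0.2408426 ]
[[275.0, 130.0], [306.0, 128.0], [312.0, 207.0], [280.0, 209.0]]
[[257.0, 120.0], [356.0, 114.0], [361.0, 207.0], [262.0, 213.0]]
[[ 0.6019 -0.0737  0.02  ]
 [ 0.606  -0.1707  0.02  ]
 [ 0.5121 -0.1798  0.02  ]
 [ 0.5072 -0.0761  0.02  ]] [ 0.5567874  -0.12509321  0.02      ]
bead ~ [array([ 0.5942, -0.0932,  0.078 ]), array([ 0.5262, -0.0964,  0.078 ])]
```

>>> move_arm:
  series:
    - {"x": -3.2,"y": 0,"z": 1.3,"rx": 0,"ry": 0,"rz": 0}
    - {"x": -3.2,"y": 0,"z": 1.3,"rx": 0,"ry": 0,"rz": 0}
    - {"x": 0,"y": 0,"z": 0,"rx": 0,"ry": 0,"rz": 0}
    - {"x": 0,"y": 3,"z": 0,"rx": 0,"ry": 0,"rz": 0}
    - {"x": 0,"y": 3,"z": 0,"rx": 0,"ry": 0,"rz": 0}
    - {"x": 0,"y": 3,"z": 0,"rx": 0,"ry": 0,"rz": 0}

```text
clock: 2.55
position: [0.5597, -0.0512, 0.1502]
ee_rot: [-1.2, 1.235, -1.231]
force: [-0.2, 0.3, 0.2]
width: 0.006
```

>>> move_arm:
  series:
    - {"x": -1.0,"y": 0,"z": 0,"rx": 0,"ry": 0,"rz": 0}
    - {"x": 0,"y": 2.5,"z": 0,"rx": 0,"ry": 0,"rz": 0}
    - {"x": 0,"y": 2.5,"z": 0,"rx": 0,"ry": 0,"rz": 0}
    - {"x": 0,"y": 2,"z": 0,"rx": 0,"ry": 0,"rz": 0}
    - {"x": 0,"y": 0,"z": 0,"rx": 0,"ry": 0,"rz": 0}

```text
clock: 3.18
position: [0.5593, -0.0464, 0.0822]
ee_rot: [-1.198, 1.238, -1.239]
force: [-0.4, -1.0, -0.2]
width: 0.005
```

>>> move_arm:
  series:
    - {"x": 0.7,"y": 0,"z": 0,"rx": 0,"ry": 0,"rz": 0}
    - {"x": 0.7,"y": 0,"z": 0,"rx": 0,"ry": 0,"rz": 0}
    - {"x": 0.7,"y": 0,"z": 0,"rx": 0,"ry": 0,"rz": 0}
    - {"x": 0.7,"y": 0,"z": 0,"rx": 0,"ry": 0,"rz": 0}
    - {"x": 0.7,"y": 0,"z": 0,"rx": 0,"ry": 0,"rz": 0}
    - {"x": 0.7,"y": 0,"z": 0,"rx": 0,"ry": 0,"rz": 0}
    - {"x": 0.7,"y": 0,"z": 0,"rx": 0,"ry": 0,"rz": 0}
    - {"x": 0.7,"y": 0,"z": 0,"rx": 0,"ry": 0,"rz": 0}

```text
clock: 4.18
position: [0.5598, -0.106, 0.0877]
ee_rot: [-1.191, 1.234, -1.243]
force: [0.8, -0.3, -0.2]
width: 0.006
```

Run:
```python
from h import *
import cv2
cv2.imwrite("pics/w4.png",arm.get_image("wrist"))
```

```text
(no output)
```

View pics/w4.png

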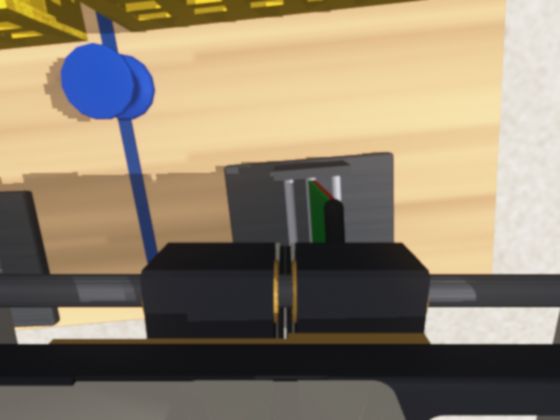

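>>> move_arm:
  series:
    - {"x": 0.7,"y": 0.2,"z": 0,"rx": 0,"ry": 0,"rz": 0}
    - {"x": 0.7,"y": 0.2,"z": 0,"rx": 0,"ry": 0,"rz": 0}
    - {"x": 0.6,"y": 0.1,"z": 0,"rx": 0,"ry": 0,"rz": 0}
    - {"x": 0,"y": 0,"z": 0,"rx": 0,"ry": 0,"rz": 0}

```text
clock: 4.72
position: [0.5585, -0.1291, 0.0821]
ee_rot: [-1.192, 1.235, -1.244]
force: [-0.0, 0.1, 0.8]
width: 0.006
```

Run:
```python
from h import *
import cv2
cv2.imwrite("pics/w5.png",arm.get_image("wrist"))
```

```text
(no output)
```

View pics/w5.png

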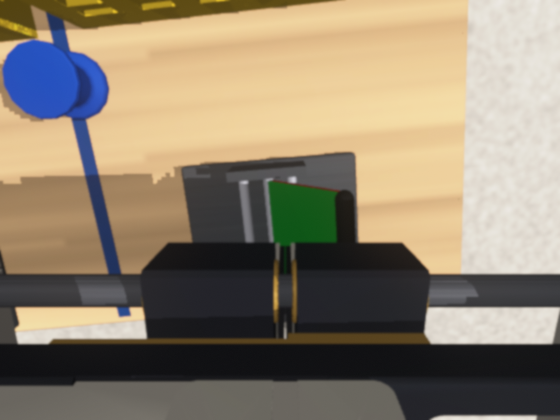

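The tag has fallen over, with green facing up and the bead at about (345,215). I'll back the finger off and lift it clear.

>>> move_arm:
  series:
    - {"x": -0.8,"y": 0,"z": 0,"rx": 0,"ry": 0,"rz": 0}
    - {"x": 0,"y": -3,"z": 0,"rx": 0,"ry": 0,"rz": 0}
    - {"x": 0,"y": -4,"z": 0,"rx": 0,"ry": 0,"rz": 0}
    - {"x": 0,"y": -5,"z": 0,"rx": 0,"ry": 0,"rz": 0}
    - {"x": 0,"y": -4,"z": -2,"rx": 0,"ry": 0,"rz": 0}
    - {"x": -3,"y": -2,"z": -3,"rx": 0,"ry": 0,"rz": 0}
    - {"x": -3,"y": 0,"z": -3,"rx": 0,"ry": 0,"rz": 0}
    - {"x": 0,"y": 0,"z": -3,"rx": 0,"ry": 0,"rz": 0}
    - {"x": 0,"y": 0,"z": -3,"rx": 0,"ry": 0,"rz": 0}
    - {"x": 0,"y": 0,"z": 0,"rx": 0,"ry": 0,"rz": 0}
    - {"x": 0,"y": 0,"z": 0,"rx": 0,"ry": 0,"rz": 0}

```text
clock: 6.15
position: [0.4178, -0.0419, 0.2686]
ee_rot: [-1.193, 1.224, -1.234]
force: [0.3, 0.4, 0.5]
width: 0.005
```

Run:
```python
from h import *
import cv2
cv2.imwrite("pics/w6.png",arm.get_image("wrist"))
t=arm.get_image("top");cv2.imwrite("pics/top6.png",t)
cv2.imwrite("pics/c6.png",cv2.resize(np.vstack([cv2.imread("pics/top0.png")[165:245,125:365],t[165:245,125:365]]),None,fx=3.3,fy=3.3,interpolation=cv2.INTER_CUBIC))
```

```text
(no output)
```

View pics/w6.png

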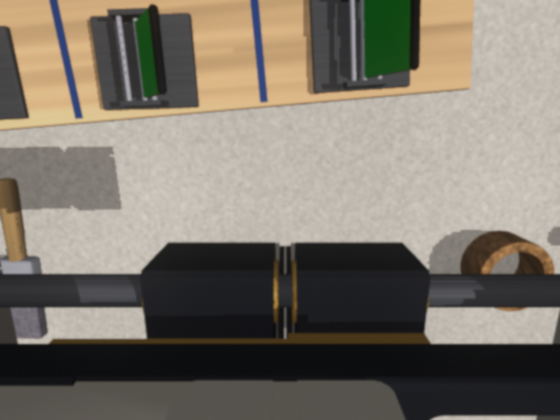

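View pics/c6.png

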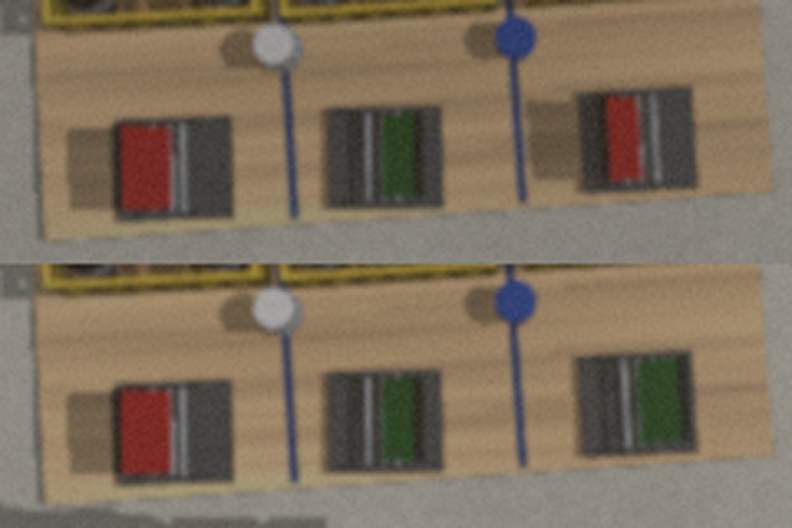

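Run:
```python
from h import *
s=arm.observe();print(s['clock'],s['dq']);print(arm.sign_off())
```

```text
6.25 [ 0.0054931   0.00855389  0.00569776 -0.00280223  0.00020154 -0.00035524
  0.0003779 ]
the job is handed in; nothing more can be done
None
```

I flipped one tag, the right bay's, and handed the job in at 6.25 s of the 58 s allowed; the hand-in reports no verdict.

- **Reading the bays:** The left crate holds three bottles, and the centre and right crates are full. The left tag already read red and the centre tag green, so I left both alone. Only the right tag was wrong: it showed red on a full crate.
- **The flip:** I pushed its free edge over slowly with the closed fingertips, and the tag fell to the other side on its own. Force readings at the end of each push move stayed at about 1 N or less.
- **Last checks:** In the before and after top views the bays read red, green, green from left to right. The stands, jar and spool look unmoved. The arm was clear and almost still.

**Checks that disagreed:**
- My first wrist-camera measurement put the right stand about 9 mm off the top view because the arm was still settling. The repeat agreed within about 2 mm.
- The notes say `stand_c` is turned half round, so its red face should lean to the right. Both red tags leaned left, so I went by the visible colours.
- I did not measure the tag angles; I judged that they lie against their stops from the pictures only.
- I compared only the front of the board before and after. I did not check the loose things off the board individually.

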